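# Slide the top lid into the labelling nest

## Robot

A 6-joint arm with a two-finger parallel gripper is mounted at the origin on a cart in front of the work surface, level with it; the furniture and walls round the work are solid. World frame = base frame: x ahead of the robot, y to its left, z up, the work surface at z = 0. Lengths are in m, angles in rad, forces in N, time in s.
With the tool pointing down it reaches from about 0.375 to 0.9 m from the base axis. Payload 3.1 kg.
Tool frame: the origin (TCP) lies on the centre line of the jaws, within the pads' length; the fingertips stand 8 mm ahead of it and the grasp point (between the pads) lies 11 mm behind it; z points along the fingers, y is the line along which they close (so a half turn about z gives the same grasp; the last joint's range is limited). The gripper opens to 85 mm and grips with 20 to 120 N. Pads are 22 mm wide; open, the fingers measure 114 mm over their backs; the gripper's body (76 mm by 85 mm) begins 54 mm behind the grasp point. The pads swing forward as they close: fully open they stand 13 mm farther back than shut.
Start: joints at [1.044, 0.527, 1.433, -0, 1.181, -0.178], TCP at [0.214, 0.587, 0.239] pointing down, gripper open.
Joint ranges: [-3.08, 3.08], [-0.75, 2.2], [0.22, 2.44], [-1.43, 4.57], [0, 2.65], [-2.85, 2.85]. Speed limits (rad/s): [2.79, 2.79, 3.14, 3.14, 3.14, 3.14].

## Interface

Orientations are given as a unit quaternion [x, y, z, w].
In Python, from station import * gives the robot as it stands.
- The arm moves only by the tool play_rows, never from a script. Its argument "rows" is a list of rows, each a list of 3 entries, a list of its own where there are three numbers: the turn, a rotation vector about the tool's x, y, z in degrees, then the shift along the tool's x, y, z in mm, then the closure, from 0 (fully open) to 1 (shut). In form: [[[ax, ay, az], [dx, dy, dz], jaw], ...]. A call has 1 to 12 rows; each row shifts and turns the commanded pose from where the row before left it, along the tool's axes as they then stand; what a row does not reach is not made up. A row lasts 1/12 s, in which the tool goes at most 41.7 mm and 7.16 degrees, less where a joint would pass 70% of its speed; a pose out of reach is approached as far as the arm can. A call with a gripper value outside its range is refused whole. The fingers move at their own pace and stop on an object; "grip_force" is the grip in N (left out, the last holds). Time passes only in rows, so rows that do not move let the fingers close. It gives the time, the measured TCP pose, the force, the opening and the grip force at its end, in the units of the state.
- sense(): the state, without advancing time (a new reading comes with each control period).
- snapshot(name): name is "scene" or "top" or "wrist"; returns (picture, depth): 400x640x3 uint8, red, green, blue; 400x640 float32, m along the optical axis (not along the pixel's ray), 0 where there is no reading.
- get_calibration(name): a dict with "vfov" (degrees; the focal length in pixels is half the picture's height over the tangent of half this angle, whatever the lens; pixels are square), "cx", "cy" (the principal point, pixels), "xyz" and "attitude" of the camera in the world. Camera axes: x right, y down, z forward; pixel columns grow to the right and rows downward; lengths in m; the calibration is good to about 2 mm. A picture is of the moment at which its call begins: read the wrist's pose just before it. get_calibration takes no time and is no camera call; for the wrist camera it gives the pose at the moment of the call.
- sign_off(): hands the job in; it is judged then, once.
The state is a dict: "t": time; "q": joint angles; "qd": joint speeds; "tau": joint torques, N m; "tcp_pos": TCP position; "tool_rot": TCP orientation; "force": force on the tool from outside, world axes, zero at the start; "ft_torque": the same for the moment, N m; "finger_gap": opening from 0.0 (shut) to 1.0 (fully open); "gripper_force": force on a finger pad.
Only numpy, scipy, OpenCV 4.12 (cv2) and the standard library are available. Lean on these libraries where they do the work, as an engineer would, in place of code of your own. Each camera call takes 0.05 s, during which the arm holds its last target. There are 200 camera calls.

## Task

Slide just the top lid sideways off the stack onto the grey bed beside it and push it gently but firmly home against the end stop, whose setting has to be found by feel. Then slide it across until it also lies against the side fence, leaving it flat and square in that corner, ready for labelling. Do not lift the lid, press on it hard or shift the lids below, and leave the things around alone.

Things in the scene. Friction and masses are not known exactly. Their poses are not given: they have to be found in the camera images.
- lid_nest: fixed aluminium nest, base plate 200 x 345 x 8 mm. Origin on the worktop under the entry edge of its bed, z up; its own -y is the sliding direction. The flat grey bed is 39.5 mm above the worktop, from y = 0 to -178 mm and x = -95 to +95 mm; its -x side is open
- stack_seat (a point): middle of the seat under the stack of four lids, on the nest at x = 0, y = +61.5 mm, 14 mm above the worktop: the top lid's underside is 41 mm and its top 50 mm above the worktop. A 6 mm gap parts the stack from the bed. Low cheeks beside the stack (nest x = +/-82 mm) are 25 mm high; nothing stands behind the stack on the nest's +y side
- fence_face (a point): point on the inner face of the low aluminium side fence, at bed height and half its length (nest x = +84, y = -89 mm). The fence runs along the bed's whole +x side, parallel to the nest's y; its top is 12 mm above the bed
- lid_top: top lid of the stack, the one to move: flat clear rectangular tub lid, 111 mm along its own x, 151 mm along its own y, 9 mm thick, 0.06 to 0.11 kg. Origin at the centre of its underside, z up. As it lies, its own x runs along the nest's +y and its long side across the sliding direction. It slides easily (friction under 1 N)
- lid_3: lid right under the top lid, same kind, origin at the centre of its underside; to stay where it is (no more than 5 mm)
- lid_2: third lid from the top, same kind; to stay where it is
- lid_1: bottom lid of the stack, same kind; to stay where it is
- stop_bracket: fixed upright bracket, 130 x 14 x 52 mm, across the nest's far (-y) end; origin on the worktop at nest y = -191 mm, axes as the nest. On two rods it carries the end stop: a rigid steel bar 110 mm wide, rising 13.5 mm above the bed. Its setting is unknown: its face lies anywhere from 20 to 70 mm in front (+y) of this origin; find it by feel, press with 6 to 15 N
- feeler (a joint): small brass feeler pin in the middle of the stop bar's face, on a very weak spring (under 0.1 N): it sticks out 5 mm at 0 and reads how far it is pushed in, in m; about 0.005 when a lid lies home against the bar
- label_roll: roll of white labels, 76 mm across, 40 mm high, lying on the worktop to the right; leave alone
- tape_roll: roll of tape, 94 mm across, 25 mm high, lying on the worktop to the left; leave alone
- ink_pad: ink pad case, 62 x 98 x 19 mm, on the worktop to the left; leave alone

How it is judged:
By the outcome, as a careful person would: the job done as asked, in the order asked, and still so for the second after the job is handed in, with the robot touching nothing.
It also fails if it takes over 67 s, if anything falls off the work surface, if the arm or the gripper's body presses on something with over 40 N, if the wrist force passes 120 N, or if a joint passes its speed limit or range.

## Working session

There is one attempt and no reset: what is moved stays moved. The work goes in short steps, Python scripts to look and compute and a tool call to move; the robot and the scene stay as the last step left them, time stands still between calls to the robot, and variables do not carry over. Pictures are saved under pics/ and viewed, at most 10 in all, crops included, and the job is handed in when it is done.

Besides the shell and the picture viewer there is one more tool, called after ">>>" as name([rows], argument=value, ...), one row to a line, values as JSON. play_rows: Moves the arm, as the interface text tells. Its arguments: {"type":"object","properties":{"rows":{"type":"array","items":{"type":"array"}},"grip_force":{"type":"number"}},"required":["rows"]}

```bash
mkdir -p pics; ls; python3 - <<'E'
from station import *
import cv2,numpy as np
s=sense();print(s)
for n in("scene","top"):
    c=get_calibration(n);print(n,c)
    p,d=snapshot(n);np.savez(f"pics/{n}0.npz",p=p,d=d)
    cv2.imwrite(f"pics/{n}0.png",p[:,:,::-1])
E
```

```text
pics
{'t': 0.0, 'q': array([ 1.04353118e+00,  5.28450375e-01,  1.43396495e+00, -1.76554341e-06,
        1.18143013e+00, -1.78516554e-01]), 'qd': array([-0.00135091, -0.00088797, -0.00143224, -0.00038259, -0.00084493,
        0.0018911 ]), 'tau': array([ 6.89893932e-05, -4.42344582e+01, -1.78029585e+01, -6.74224589e-05,
        8.27897253e-03, -4.95997110e-07]), 'tcp_pos': array([0.21318004, 0.58673165, 0.23832341]), 'tool_rot': array([ 1.73491516e-01,  9.84834720e-01, -1.05727130e-03, -3.88531564e-04]), 'force': array([0.09411041, 0.32964968, 0.86278888]), 'ft_torque': array([-0.00029475,  0.04685057, -0.00247673]), 'gripper_force': 0.0, 'finger_gap': 0.9942520533451434}
scene {'vfov': 54.26466965244412, 'cx': 321.2836942596228, 'cy': 196.76264651454173, 'xyz': array([-0.34430796, -0.49645181,  0.69061493]), 'attitude': array([ 0.76609926, -0.41562165,  0.24484497, -0.42473699])}
top {'vfov': 48.51266460920745, 'cx': 321.25667435558785, 'cy': 196.87083202585168, 'xyz': array([0.37544983, 0.04990844, 1.55210442]), 'attitude': array([-0.70555879,  0.70678079, -0.03790269,  0.03480072])}
```

View pics/top0.png

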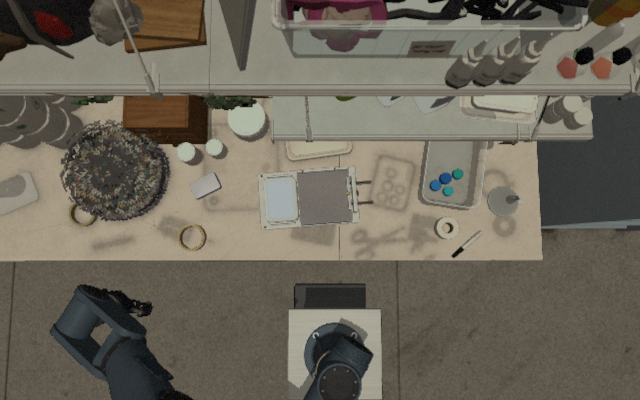

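View pics/scene0.png

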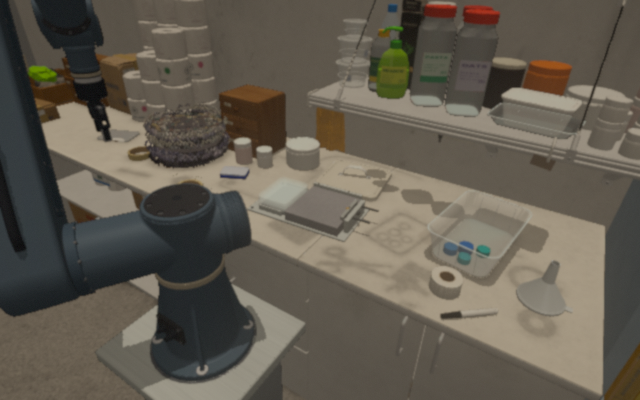

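The top view shows the nest at cols 260–358, rows 167–228: clear stack on the left (282,199) and grey bed on the right (326,196). So nest −y runs along image right (world −y), and the fence is on the far side. The scene view agrees.

```bash
cat > h.py <<'E'
from station import *
import cv2,numpy as np
from scipy.spatial.transform import Rotation as R
def ray(c,uv,z):
    f=200/np.tan(np.radians(c["vfov"]/2)); uv=np.atleast_2d(uv).astype(float)
    d=np.c_[(uv[:,0]-c["cx"])/f,(uv[:,1]-c["cy"])/f,np.ones(len(uv))]
    d=R.from_quat(c["attitude"]).apply(d); o=np.array(c["xyz"])
    return o+d*((z-o[2])/d[:,2])[:,None]
def proj(c,P):
    f=200/np.tan(np.radians(c["vfov"]/2))
    q=R.from_quat(c["attitude"]).inv().apply(np.atleast_2d(P)-c["xyz"])
    return np.c_[c["cx"]+f*q[:,0]/q[:,2],c["cy"]+f*q[:,1]/q[:,2]]
E
python3 - <<'E'
from h import *
p=np.load("pics/top0.npz");d=p["d"];p=p["p"]
c=get_calibration("top")
cv2.imwrite("pics/topc.png",cv2.resize(p[155:240,250:380,::-1],None,fx=6,fy=6,interpolation=cv2.INTER_CUBIC))
g=cv2.cvtColor(p,cv2.COLOR_RGB2GRAY);print(g[196,300:350:8],p[196,320],d[196,326],d[199,282],d[225,300])
m=np.zeros_like(g);m[160:235,255:365]=(g<g[196,320:340].mean()+18)[160:235,255:365]*255
m=cv2.morphologyEx(m,cv2.MORPH_OPEN,np.ones((3,3)))
k=max(cv2.findContours(m,0,2)[0],key=cv2.contourArea);r=cv2.minAreaRect(k);b=cv2.boxPoints(r)
print(r);print(ray(c,b,.0395).round(4)); print(ray(c,[[282,199],[120,305]],.05))
E
```

```text
[109 109 106 108 110 111 165] [116 110 101] 1.5235103 1.5193535 1.5451875
((322.5, 201.5), (65.0, 57.0), 90.0)
[[ 0.6283  0.1369  0.0395]
 [ 0.6281 -0.0597  0.0395]
 [ 0.4046 -0.0577  0.0395]
 [ 0.405   0.1359  0.0395]]
[[0.52342934 0.17661809 0.05      ]
 [0.17143207 0.71052369 0.05      ]]
```

View pics/topc.png

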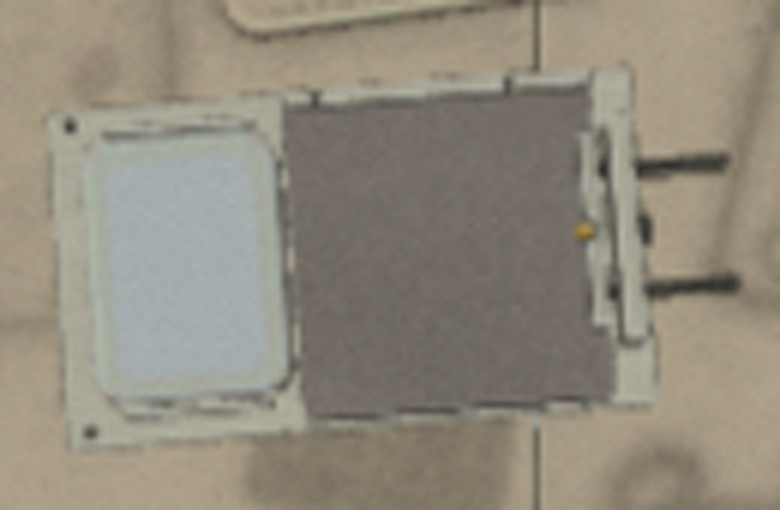

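The crop shows nest base corners at about (48,113), (632,68), (657,402) and (70,448) in crop pixels, the lid at (93–290,137–400), and the stop bar with its brass pin at (585,231).

```bash
python3 - <<'E'
from h import *
c=get_calibration("top")
cv=lambda a:(np.array(a,float)+.5)/6-.5+[250,155]
B=ray(c,cv([[48,113],[632,68],[657,402],[70,448]]),.008)
print(B.round(4),[np.linalg.norm(B[i]-B[(i+1)%4]).round(4) for i in range(4)])
L=ray(c,cv([[93,137],[278,135],[290,392],[100,395]]),.05);print(L.round(4),L.mean(0))
ey=(B[0]+B[3]-B[1]-B[2])[:2];ex=(B[0]+B[1]-B[2]-B[3])[:2]
print(np.degrees(np.arctan2(*ex[::-1])),np.degrees(np.arctan2(*ey[::-1]))-90)
print("bed corners",ray(c,cv([[283,105],[305,418],[615,400]]),.0395).round(4))
print("pin",ray(c,cv([[585,231]]),.046).round(4))
E
```

```text
[[ 0.618   0.2666  0.008 ]
 [ 0.6443 -0.0759  0.008 ]
 [ 0.4482 -0.0884  0.008 ]
 [ 0.4222  0.2514  0.008 ]] [np.float64(0.3434), np.float64(0.1965), np.float64(0.3408), np.float64(0.1964)]
[[0.5976 0.2349 0.05  ]
 [0.5986 0.1296 0.05  ]
 [0.4522 0.1223 0.05  ]
 [0.4507 0.2293 0.05  ]] [0.52479447 0.17903768 0.05      ]
4.057720864905271 4.381026085251364
bed corners [[ 0.6176  0.1274  0.0395]
 [ 0.438   0.1142  0.0395]
 [ 0.4479 -0.0618  0.0395]]
pin [[ 0.5438 -0.0451  0.046 ]]
```

>>> play_rows([
  [[0,0,0],[-33,-15,0],0.3],
  [[0,0,0],[-33,-15,0],0.3],
  [[0,0,0],[-33,-15,0],0.3],
  [[0,0,0],[-33,-15,0],0.3],
  [[0,0,0],[-33,-15,0],0.3],
  [[0,0,0],[-33,-15,0],0.3],
  [[0,0,0],[-33,-15,0],0.3],
  [[0,0,0],[-33,-15,0],0.3],
  [[0,0,0],[-33,-15,0],0.3],
  [[0,0,0],[-33,-15,0],0.3],
  [[0,0,0],[-33,-15,0],0.3],
  [[0,0,0],[-33,-15,0],0.3],
])

```text
t: 1.1
tcp_pos: [0.5249, 0.2813, 0.2389]
tool_rot: [0.174, 0.985, -0.0, -0.0]
force: [-0.0, 0.5, 0.5]
finger_gap: 0.699
gripper_force: 0.0
```

>>> play_rows([
  [[0,0,6],[0,0,0],0.3],
  [[0,0,6],[0,0,0],0.3],
  [[0,0,6],[0,0,0],0.3],
  [[0,0,6],[0,0,0],0.3],
  [[0,0,6],[0,0,0],0.3],
  [[0,0,6],[0,0,0],0.3],
  [[0,0,6],[0,0,0],0.3],
  [[0,0,6],[0,0,0],0.3],
  [[0,0,6],[0,0,0],0.3],
  [[0,0,6],[0,0,0],0.3],
  [[0,0,6],[0,0,0],0.3],
  [[0,0,0],[0,0,0],0.3],
])

```text
t: 2.1
tcp_pos: [0.5238, 0.2827, 0.2388]
tool_rot: [0.683, 0.731, -0.001, -0.0]
force: [-0.6, -0.0, 0.2]
finger_gap: 0.7
gripper_force: 0.0
```

```bash
python3 - <<'E'
from h import *
s=sense();r=R.from_quat(s["tool_rot"]).as_matrix();print(s["t"],s["tcp_pos"],s["q"],s["force"],s["finger_gap"]);print(r.round(4),np.degrees(np.arctan2(r[1,1],r[0,1])))
c=get_calibration("wrist");print(c)
p,d=snapshot("wrist");np.savez("pics/w1.npz",p=p,d=d,**c);cv2.imwrite("pics/w1.png",p[:,:,::-1])
E
```

```text
2.1 [0.52383255 0.28274409 0.23882836] [3.07372592e-01 4.88213686e-01 1.50926710e+00 1.52387486e-05
 1.14526910e+00 2.39050310e-01] [-0.62959844 -0.04829596  0.20356745] 0.6998501857810219
[[-6.830e-02  9.977e-01 -1.100e-03]
 [ 9.977e-01  6.830e-02 -3.000e-04]
 [-3.000e-04 -1.100e-03 -1.000e+00]] 3.914209117755314
{'vfov': 68.62196046831681, 'cx': 321.450066615128, 'cy': 198.89586148064436, 'xyz': array([0.51941856, 0.35353765, 0.37443243]), 'attitude': array([0.98941803, 0.0331986 , 0.00361265, 0.14119763])}
```

View pics/w1.png

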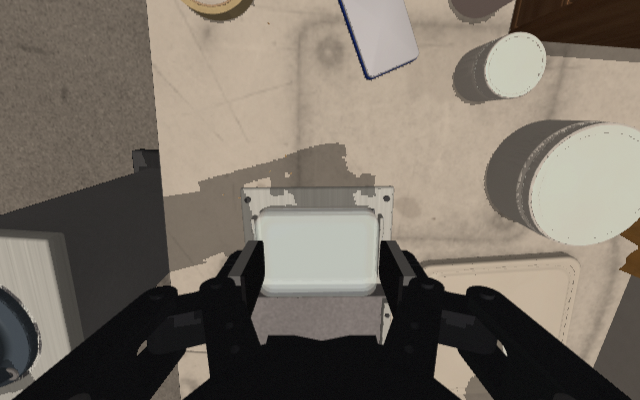

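The wrist view shows the lid at cols 257–379, rows 208–297 (rear edge at row 208), the fingers on either side lower down, and the nest's rear edge at row 187.

```bash
python3 - <<'E'
from h import *
w=np.load("pics/w1.npz");c={k:w[k] for k in("vfov","cx","cy","xyz","attitude")};g=cv2.cvtColor(w["p"],cv2.COLOR_RGB2GRAY).astype(float)
print(g[195:222:1,320].astype(int),g[195:222,300].astype(int)); print(g[225,245:270].astype(int),g[225,365:392].astype(int))
for v in(203,205,206,207,208,209):
  P=ray(c,[[270,v],[366,v]],.05);print(v,P.round(4).tolist())
P=ray(c,[[256,225],[380,225]],.05);print("sides",P.round(4),np.linalg.norm(P[0]-P[1]))
print("nest rear",ray(c,[[243,187],[394,187]],.008).round(4))
d=w["d"];f=200/np.tan(np.radians(c["vfov"]/2))
for u,v in((320,250),(300,212),(360,212),(320,330),(320,192)):
  q=np.array([(u-c["cx"])/f,(v-c["cy"])/f,1])*d[v,u];print(u,v,(c["xyz"]+R.from_quat(c["attitude"]).apply(q)).round(4))
E
```

```text
[113 114 114 112 113 112 112 113 112 113 112 108 110 124 123 124 143 162
 163 161 173 185 187 188 189 189 188] [114 115 115 114 115 114 114 115 114 114 114 109 110 128 125 120 139 157
 159 160 168 182 188 188 188 188 188]
[114 114 112 112 112 112 122 175 168 163 138 160 178 193 200 196 189 188
 188 186 187 187 187 189 188] [188 188 188 187 187 187 190 190 190 195 192 192 165 134  83 159 179 175
 148 176 178 179 180 180 176 174 159]
203 [[0.4659, 0.2502, 0.05], [0.5768, 0.2577, 0.05]]
205 [[0.4659, 0.2478, 0.05], [0.577, 0.2553, 0.05]]
206 [[0.4659, 0.2466, 0.05], [0.5772, 0.2541, 0.05]]
207 [[0.466, 0.2454, 0.05], [0.5773, 0.2529, 0.05]]
208 [[0.466, 0.2442, 0.05], [0.5774, 0.2517, 0.05]]
209 [[0.466, 0.2429, 0.05], [0.5776, 0.2505, 0.05]]
sides [[0.4498 0.2219 0.05  ]
 [0.5963 0.2318 0.05  ]] 0.1467918805557476
nest rear [[0.4239 0.2561 0.008 ]
 [0.6178 0.2692 0.008 ]]
320 250 [0.5276 0.1939 0.0486]
300 212 [0.5005 0.2385 0.041 ]
360 212 [0.5722 0.2438 0.0422]
320 330 [0.5356 0.071  0.0412]
320 192 [0.5232 0.2565 0.0093]
```

```bash
python3 - <<'E'
from h import *
w=np.load("pics/w1.npz");c={k:w[k] for k in("vfov","cx","cy","xyz","attitude")};d=w["d"];f=200/np.tan(np.radians(c["vfov"]/2))
v,u=np.mgrid[235:300,215:425];z=d[v,u];q=np.stack([(u-c["cx"])/f*z,(v-c["cy"])/f*z,z],-1).reshape(-1,3)
P=c["xyz"]+R.from_quat(c["attitude"]).apply(q)
s=sense();T=R.from_quat(s["tool_rot"]).inv().apply(P-s["tcp_pos"])*1000
k=(z.ravel()>.05)&(P[:,2]>.15)&(abs(T[:,0])<60);T=T[k]
for lo,hi in((-70,0),(0,70)):
  t=T[(T[:,1]>lo)&(T[:,1]<hi)];print(len(t),np.percentile(t,[1,5,50,95,99],axis=0).round(1).tolist())
  m=t[:,2]>np.percentile(t[:,2],97);print("tip",t[m].mean(0).round(1),t[:,2].max())
E
```

```text
2308 [[-9.4, -43.0, -51.4], [-5.5, -41.3, -49.4], [9.8, -31.5, -26.0], [12.6, -29.7, -3.9], [13.8, -28.8, 0.4]]
tip [  1.1 -30.2  -0.3] 2.4137668779525887
2208 [[-9.9, 29.0, -51.4], [-6.2, 29.7, -49.0], [8.8, 31.4, -25.1], [12.1, 41.4, -3.6], [13.0, 43.0, 0.7]]
tip [ 0.6 30.1 -0.1] 2.5892762180792026
```

>>> play_rows([
  [[0,0,0],[5,-6,20],0.3],
  [[0,0,0],[0,0,20],0.3],
  [[0,0,0],[0,0,25],0.3],
  [[0,0,0],[0,0,25],0.3],
  [[0,0,0],[0,0,25],0.3],
  [[0,0,0],[0,0,20],0.3],
  [[0,0,0],[0,0,10],0.3],
  [[0,0,0],[0,0,0],0.3],
  [[0,0,0],[0,0,0],0.3],
])

```text
t: 2.9
tcp_pos: [0.518, 0.2874, 0.0942]
tool_rot: [0.682, 0.732, -0.0, -0.0]
force: [0.1, 0.3, 0.1]
finger_gap: 0.697
gripper_force: 0.0
```

>>> play_rows([
  [[0,0,0],[0,0,15],0.3],
  [[0,0,0],[0,0,15],0.3],
  [[0,0,0],[0,0,12],0.3],
  [[0,0,0],[0,0,5],0.3],
  [[0,0,0],[-9,0,0],0.3],
  [[0,0,0],[-9,0,0],0.3],
  [[0,0,0],[-6,0,0],0.3],
  [[0,0,0],[0,0,0],0.3],
  [[0,0,0],[0,0,0],0.3],
])

```text
t: 3.65
tcp_pos: [0.5202, 0.2628, 0.0481]
tool_rot: [0.682, 0.731, 0.001, 0.0]
force: [1.0, 0.2, -0.2]
finger_gap: 0.705
gripper_force: 0.0
```

```bash
python3 - <<'E'
from h import *
s=sense();print(s["tcp_pos"],s["force"])
c=get_calibration("wrist");p,d=snapshot("wrist");np.savez("pics/w2.npz",p=p,d=d,**c)
cv2.imwrite("pics/w2.png",p[:,:,::-1])
E
```

```text
[0.52017687 0.2627945  0.04805352] [ 0.95341016  0.16936839 -0.22750484]
```

View pics/w2.png

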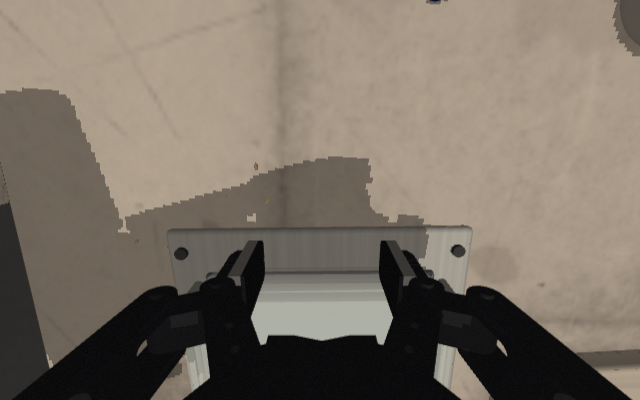

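The wrist view shows both fingers behind the stack (tips near (255,290) and (390,290)) and clear of it. The rear lid edge runs along row ~272.

>>> play_rows([
  [[0,0,0],[-3,0,0.8],0.3],
  [[0,0,0],[-3,0,0],0.3],
  [[0,0,0],[-2,0,0],0.3],
  [[0,0,0],[-2,0,0],0.3],
  [[0,0,0],[-2,0,0],0.3],
  [[0,0,0],[-2,0,0],0.3],
  [[0,0,0],[-2,0,0],0.3],
  [[0,0,0],[-2,0,0],0.3],
  [[0,0,0],[-2,0,0],0.3],
  [[0,0,0],[-2,0,0],0.3],
  [[0,0,0],[-2,0,0],0.3],
  [[0,0,0],[-2,0,0],0.3],
])

```text
t: 4.7
tcp_pos: [0.5214, 0.2373, 0.0465]
tool_rot: [0.682, 0.731, -0.0, -0.0]
force: [0.0, 1.2, 0.1]
finger_gap: 0.7
gripper_force: 0.1
```

```bash
python3 - <<'E'
from h import *
s=sense();print(s["tcp_pos"],s["force"])
c=get_calibration("wrist");p,d=snapshot("wrist");np.savez("pics/w3.npz",p=p,d=d,**c)
a=p[210:400,140:480,::-1];t,_=snapshot("top");b=cv2.resize(t[155:240,250:380,::-1],None,fx=3,fy=3,interpolation=cv2.INTER_CUBIC)
a=cv2.resize(a,None,fx=1.5,fy=1.5);o=np.zeros((600,520,3),np.uint8);o[:a.shape[0],:a.shape[1]]=a;o[300:300+b.shape[0],:b.shape[1]]=b
cv2.imwrite("pics/w3.png",o)
E
```

```text
[0.52136075 0.23734765 0.04649925] [0.02999113 1.23586448 0.11139349]
```

View pics/w3.png

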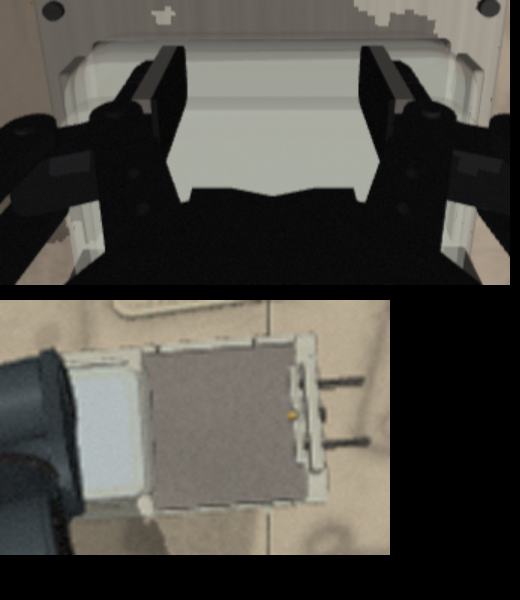

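The composite shows the fingers at the lid's rear edge, with a step between wrist-crop rows 40 and 97. I'll check from depth how far the lid has moved.

```bash
python3 - <<'E'
from h import *
w=np.load("pics/w3.npz");c={k:w[k] for k in("vfov","cx","cy","xyz","attitude")};d=w["d"];f=200/np.tan(np.radians(c["vfov"]/2))
for v in range(228,332,5):
  u=320;q=np.array([(u-c["cx"])/f,(v-c["cy"])/f,1])*d[v,u];print(v,(c["xyz"]+R.from_quat(c["attitude"]).apply(q)).round(4),w["p"][v,u])
E
```

```text
228 [0.5203 0.2386 0.0089] [101  96  90]
233 [0.5203 0.2398 0.0199] [97 93 85]
238 [0.5204 0.2392 0.0259] [104 103  99]
243 [0.5204 0.2403 0.0351] [114 111 104]
248 [0.5204 0.24   0.0408] [138 136 128]
253 [0.5206 0.2375 0.0415] [160 161 152]
258 [0.5208 0.2346 0.0416] [159 160 150]
263 [0.521  0.2308 0.0399] [160 161 151]
268 [0.5212 0.2278 0.0399] [161 162 154]
273 [0.5214 0.2248 0.04  ] [160 163 155]
278 [0.5214 0.2261 0.0472] [150 151 143]
283 [0.5215 0.2247 0.0497] [164 166 157]
288 [0.5217 0.2224 0.0507] [170 172 162]
293 [0.5219 0.2188 0.0496] [169 171 161]
298 [0.5221 0.2154 0.049 ] [169 172 161]
303 [0.5223 0.212  0.0486] [169 172 162]
308 [0.5225 0.2094 0.0493] [169 172 162]
313 [0.5228 0.2059 0.0487] [169 173 162]
318 [0.5229 0.203  0.0491] [169 172 162]
323 [0.5231 0.2005 0.0498] [169 172 162]
328 [0.5234 0.1965 0.0489] [170 173 163]
```

>>> play_rows([
  [[0,0,0],[-3,0,0],0.3],
  [[0,0,0],[-4,0,0],0.3],
  [[0,0,0],[-4,0,0],0.3],
  [[0,0,0],[-4,0,0],0.3],
  [[0,0,0],[-4,0,0],0.3],
  [[0,0,0],[-4,0,0],0.3],
  [[0,0,0],[-4,0,0],0.3],
  [[0,0,0],[-4,0,0],0.3],
  [[0,0,0],[-4,0,0],0.3],
  [[0,0,0],[-4,0,0],0.3],
  [[0,0,0],[-4,0,0],0.3],
  [[0,0,0],[-3,0,0],0.3],
])

```text
t: 5.8
tcp_pos: [0.5247, 0.1912, 0.0466]
tool_rot: [0.682, 0.731, 0.0, 0.0]
force: [-0.9, 1.1, 0.4]
finger_gap: 0.7
gripper_force: 0.3
```

>>> play_rows([
  [[0,0,0],[-4,0,0],0.3],
  [[0,0,0],[-4,0,0],0.3],
  [[0,0,0],[-4,0,0],0.3],
  [[0,0,0],[-4,0,0],0.3],
  [[0,0,0],[-4,0,0],0.3],
  [[0,0,0],[-4,0,0],0.3],
  [[0,0,0],[-4,0,0],0.3],
  [[0,0,0],[-4,0,0],0.3],
  [[0,0,0],[-4,0,0],0.3],
  [[0,0,0],[-4,0,0],0.3],
  [[0,0,0],[-3,0,0],0.3],
  [[0,0,0],[-2,0,0],0.3],
])

```text
t: 6.8
tcp_pos: [0.5278, 0.1463, 0.0465]
tool_rot: [0.682, 0.731, -0.0, -0.0]
force: [0.3, 0.2, 0.6]
finger_gap: 0.699
gripper_force: 0.1
```

```bash
python3 - <<'E'
from h import *
s=sense();print(s["tcp_pos"],s["force"])
c=get_calibration("wrist");p,d=snapshot("wrist");np.savez("pics/w4.npz",p=p,d=d,**c)
f=200/np.tan(np.radians(c["vfov"]/2))
for v in range(200,332,7):
  u=320;q=np.array([(u-c["cx"])/f,(v-c["cy"])/f,1])*d[v,u];print(v,(c["xyz"]+R.from_quat(c["attitude"]).apply(q)).round(4))
a=cv2.resize(p[180:400,140:480,::-1],None,fx=1.5,fy=1.5);t,_=snapshot("top");b=cv2.resize(t[155:240,250:380,::-1],None,fx=3,fy=3,interpolation=cv2.INTER_CUBIC)
o=np.zeros((600,520,3),np.uint8);o[:a.shape[0],:a.shape[1]]=a;o[335:335+b.shape[0],:b.shape[1]]=b
cv2.imwrite("pics/w4.png",o)
E
```

```text
[0.52775871 0.14629046 0.04647667] [0.2704451  0.17501995 0.61185805]
200 [0.5251 0.1753 0.0405]
207 [0.5253 0.1713 0.0397]
214 [0.5256 0.1676 0.0399]
221 [0.5258 0.1639 0.0402]
228 [0.5261 0.1597 0.0392]
235 [0.5264 0.1557 0.0393]
242 [0.5266 0.1518 0.0394]
249 [0.5269 0.1477 0.0393]
256 [0.5272 0.1441 0.0404]
263 [0.5275 0.1397 0.0398]
270 [0.5277 0.1359 0.0406]
277 [0.5278 0.1349 0.046 ]
284 [0.5279 0.1338 0.0508]
291 [0.5282 0.1302 0.0516]
298 [0.5285 0.1244 0.0492]
305 [0.5288 0.1201 0.0491]
312 [0.5291 0.1152 0.0484]
319 [0.5295 0.1105 0.048 ]
326 [0.5297 0.1064 0.0485]
```

View pics/w4.png

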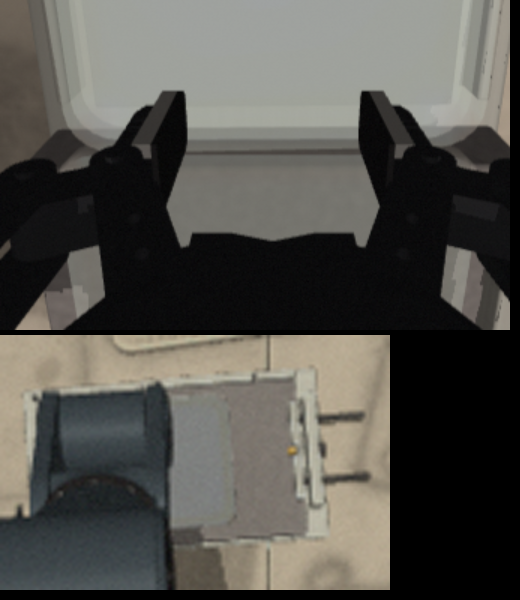

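The lid lies square and its tail is just past the gap; in the top crop its front edge is at col ~230 and the stop bar at ~293, so about 69 mm remain.

>>> play_rows([
  [[0,0,0],[-3,0,0],0.3],
  [[0,0,0],[-4,0,0],0.3],
  [[0,0,0],[-4,0,0],0.3],
  [[0,0,0],[-4,0,0],0.3],
  [[0,0,0],[-4,0,0],0.3],
  [[0,0,0],[-4,0,0],0.3],
  [[0,0,0],[-4,0,0],0.3],
  [[0,0,0],[-4,0,0],0.3],
  [[0,0,0],[-4,0,0],0.3],
  [[0,0,0],[-4,0,0],0.3],
  [[0,0,0],[-4,0,0],0.3],
  [[0,0,0],[-3,0,0],0.3],
])

```text
t: 7.9
tcp_pos: [0.531, 0.1004, 0.0465]
tool_rot: [0.682, 0.731, 0.0, 0.0]
force: [-0.3, 0.4, 0.5]
finger_gap: 0.699
gripper_force: 0.2
```

>>> play_rows([
  [[0,0,0],[-2,0,0],0.3],
  [[0,0,0],[-2,0,0],0.3],
  [[0,0,0],[-1.5,0,0],0.3],
  [[0,0,0],[-1,0,0],0.3],
  [[0,0,0],[-1,0,0],0.3],
  [[0,0,0],[-1,0,0],0.3],
  [[0,0,0],[-1,0,0],0.3],
  [[0,0,0],[-1,0,0],0.3],
  [[0,0,0],[0,0,0],0.3],
])

```text
t: 8.65
tcp_pos: [0.5317, 0.0902, 0.0465]
tool_rot: [0.682, 0.731, -0.0, 0.0]
force: [-0.3, -0.5, 0.3]
finger_gap: 0.699
gripper_force: 0.0
```

```bash
python3 - <<'E'
from h import *
s=sense();print(s["tcp_pos"],s["force"])
t,_=snapshot("top");b=cv2.resize(t[155:240,270:380,::-1],None,fx=6,fy=6,interpolation=cv2.INTER_CUBIC)
cv2.imwrite("pics/t5.png",b)
E
```

```text
[0.53171595 0.09023166 0.04651675] [-0.31891154 -0.48733398  0.28481235]
```

View pics/t5.png

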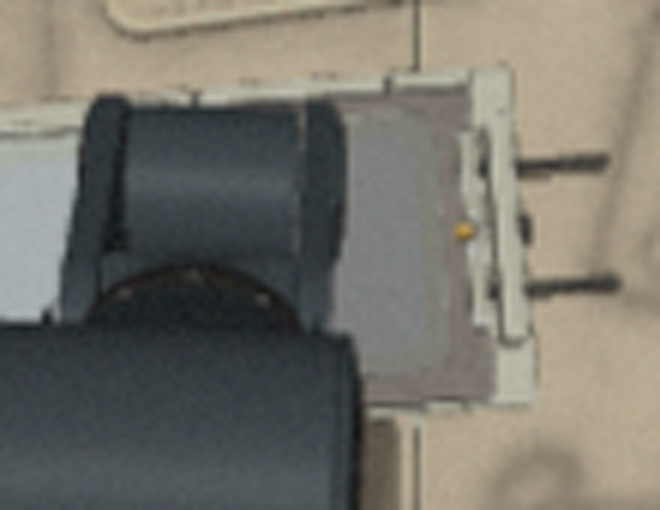

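The lid front is at col ~443, the pin tip at ~456 and the bar face at ~470, so the bar is about 15 mm away. I'll creep in.

>>> play_rows([
  [[0,0,0],[-1,0,0],0.3],
  [[0,0,0],[-1,0,0],0.3],
  [[0,0,0],[-1,0,0],0.3],
  [[0,0,0],[-1,0,0],0.3],
  [[0,0,0],[-1,0,0],0.3],
  [[0,0,0],[-1,0,0],0.3],
  [[0,0,0],[-1,0,0],0.3],
  [[0,0,0],[-1,0,0],0.3],
  [[0,0,0],[-1,0,0],0.3],
  [[0,0,0],[0,0,0],0.3],
])

```text
t: 9.53
tcp_pos: [0.5324, 0.0812, 0.0465]
tool_rot: [0.682, 0.731, -0.0, 0.0]
force: [0.5, -0.1, -0.3]
finger_gap: 0.701
gripper_force: 0.0
```

>>> play_rows([
  [[0,0,0],[-0.7,0,0],0.3],
  [[0,0,0],[-0.7,0,0],0.3],
  [[0,0,0],[-0.6,0,0],0.3],
  [[0,0,0],[0,0,0],0.3],
])

```text
t: 9.87
tcp_pos: [0.5325, 0.0793, 0.0465]
tool_rot: [0.682, 0.731, -0.0, 0.0]
force: [0.0, 0.1, 0.2]
finger_gap: 0.698
gripper_force: 0.0
```

>>> play_rows([
  [[0,0,0],[-0.5,0,0],0.3],
  [[0,0,0],[-0.5,0,0],0.3],
  [[0,0,0],[0,0,0],0.3],
])

```text
t: 10.12
tcp_pos: [0.5326, 0.0784, 0.0465]
tool_rot: [0.682, 0.731, 0.0, 0.0]
force: [-0.3, 0.2, 0.7]
finger_gap: 0.697
gripper_force: 0.1
```

>>> play_rows([
  [[0,0,0],[-0.5,0,0],0.3],
  [[0,0,0],[-0.5,0,0],0.3],
  [[0,0,0],[-0.5,0,0],0.3],
  [[0,0,0],[-0.5,0,0],0.3],
  [[0,0,0],[0,0,0],0.3],
])

```text
t: 10.53
tcp_pos: [0.532, 0.0777, 0.0465]
tool_rot: [0.682, 0.731, 0.0, -0.001]
force: [-0.8, 6.3, 1.1]
finger_gap: 0.705
gripper_force: 3.4
```

>>> play_rows([
  [[0,0,0],[-0.5,0,0],0.3],
  [[0,0,0],[-0.5,0,0],0.3],
  [[0,0,0],[0,0,0],0.3],
])

```text
t: 10.78
tcp_pos: [0.5318, 0.0775, 0.0465]
tool_rot: [0.682, 0.732, 0.0, -0.001]
force: [-1.2, 9.7, 1.9]
finger_gap: 0.701
gripper_force: 5.1
```

>>> play_rows([
  [[0,0,0],[-0.5,0,0],0.3],
  [[0,0,0],[-0.5,0,0],0.3],
  [[0,0,0],[0,0,0],0.3],
])

```text
t: 11.03
tcp_pos: [0.5318, 0.0774, 0.0465]
tool_rot: [0.682, 0.731, 0.001, -0.002]
force: [0.3, 14.4, 1.1]
finger_gap: 0.699
gripper_force: 6.9
```

Contact at TCP y ≈ 0.0778, and the force ramped 6 → 10 → 14 N, so the lid is home against the stop. I'll back off, rise, and move round to the open side.

>>> play_rows([
  [[0,0,0],[2,0,0],0.3],
  [[0,0,0],[4,0,0],0.3],
  [[0,0,0],[6,0,0],0.3],
  [[0,0,0],[0,0,-20],0.3],
  [[0,0,0],[0,0,-35],0.3],
  [[0,0,0],[0,0,-35],0.3],
  [[0,0,0],[-15,-20,0],0.3],
  [[0,0,0],[-16,-20,0],0.3],
  [[0,0,0],[-16,-20,0],0.3],
  [[0,0,0],[-16,-20,0],0.3],
  [[0,0,0],[-16,-20,0],0.3],
  [[0,0,0],[0,0,0],0.3],
])

```text
t: 12.03
tcp_pos: [0.4336, -0.0007, 0.1364]
tool_rot: [0.683, 0.731, -0.002, -0.002]
force: [-0.4, 0.1, -0.8]
finger_gap: 0.701
gripper_force: 0.0
```

>>> play_rows([
  [[0,0,-7],[0,0,0],0.3],
  [[0,0,-7],[0,0,0],0.3],
  [[0,0,-7],[0,0,0],0.3],
  [[0,0,-7],[0,0,0],0.3],
  [[0,0,-7],[0,0,0],0.3],
  [[0,0,-7],[0,0,0],0.3],
  [[0,0,-7],[0,0,0],0.3],
  [[0,0,-7],[0,0,0],0.3],
  [[0,0,-7],[0,0,0],0.3],
  [[0,0,-7],[0,0,0],0.3],
  [[0,0,-7],[0,0,0],0.3],
  [[0,0,-7],[0,0,0],0.3],
])

```text
t: 13.03
tcp_pos: [0.4386, 0.0006, 0.1366]
tool_rot: [0.014, 1.0, -0.0, 0.001]
force: [0.2, 0.2, 0.2]
finger_gap: 0.701
gripper_force: 0.0
```

>>> play_rows([
  [[0,0,-6],[0,0,0],0.3],
  [[0,0,0],[0,0,0],0.3],
  [[0,0,0],[0,0,0],0.3],
])

```text
t: 13.28
tcp_pos: [0.4383, 0.0006, 0.1366]
tool_rot: [-0.034, 0.999, -0.0, 0.0]
force: [-0.4, -0.5, -0.2]
finger_gap: 0.702
gripper_force: 0.0
```

```bash
python3 - <<'E'
from h import *
s=sense();r=R.from_quat(s["tool_rot"]).as_matrix();print(s["t"],s["tcp_pos"],s["q"][5],s["force"],np.degrees(np.arctan2(r[1,1],r[0,1])))
c=get_calibration("wrist");p,d=snapshot("wrist");np.savez("pics/w6.npz",p=p,d=d,**c);t,_=snapshot("top");np.save("pics/t6.npy",t)
a=cv2.resize(p[150:400,100:540,::-1],None,fx=1.2,fy=1.2);b=cv2.resize(t[155:235,270:370,::-1],None,fx=3.7,fy=3.7,interpolation=cv2.INTER_CUBIC)
o=np.zeros((600,528,3),np.uint8);o[:300]=a;o[302:302+b.shape[0],:b.shape[1]]=b;cv2.imwrite("pics/w6.png",o)
E
```

```text
13.2833 [0.43832656 0.00062902 0.13657759] -1.8925482516718295 [-0.43190473 -0.46264767 -0.16982795] 93.86265576189807
```

View pics/w6.png

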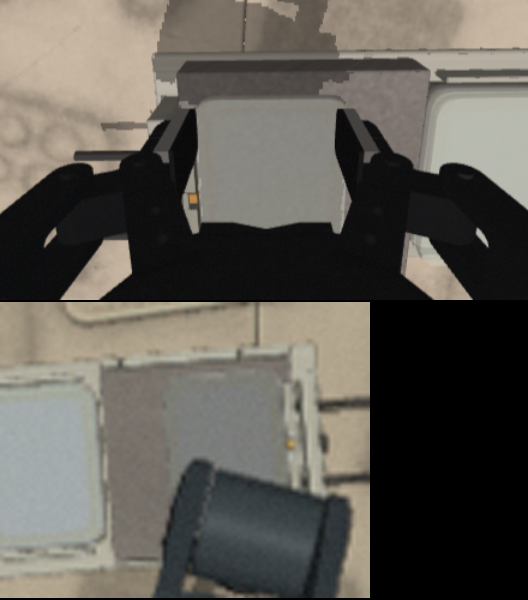

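The wrist view shows the lid at crop cols 197–347 with its near edge at row ~97, lying against the bar by the pin (193,199). In the top crop the lid's far edge (row ~370) is just short of the fence (row ~358).

```bash
python3 - <<'E'
from h import *
w=np.load("pics/w6.npz");c={k:w[k] for k in("vfov","cx","cy","xyz","attitude")};d=w["d"];f=200/np.tan(np.radians(c["vfov"]/2))
for u in(290,320,360):
 print(u)
 for v in range(198,250,4):
  q=np.array([(u-c["cx"])/f,(v-c["cy"])/f,1])*d[v,u];print(v,(c["xyz"]+R.from_quat(c["attitude"]).apply(q)).round(4),w["p"][v,u])
E
```

```text
290
198 [ 0.445  -0.0286  0.0092] [118 114 105]
202 [ 0.4458 -0.0275  0.0194] [57 53 51]
206 [ 0.4454 -0.0262  0.0321] [57 53 52]
210 [ 0.4466 -0.0254  0.0392] [70 65 63]
214 [ 0.4497 -0.0252  0.0406] [80 75 72]
218 [ 0.4534 -0.0251  0.0401] [82 77 74]
222 [ 0.457 -0.025  0.04 ] [84 78 76]
226 [ 0.4603 -0.0248  0.0408] [86 80 77]
230 [ 0.4618 -0.0242  0.0461] [92 87 83]
234 [ 0.4636 -0.0237  0.05  ] [137 136 131]
238 [ 0.4672 -0.0236  0.0499] [138 136 129]
242 [ 0.472  -0.0237  0.0473] [135 131 124]
246 [ 0.4755 -0.0235  0.0476] [137 134 127]
320
198 [ 0.4434 -0.0006  0.0086] [116 111 104]
202 [ 0.4438 -0.0005  0.0201] [56 52 50]
206 [ 0.4439 -0.0005  0.0316] [55 51 49]
210 [ 4.441e-01 -4.000e-04  4.190e-02] [70 65 63]
214 [ 4.482e-01 -2.000e-04  4.000e-02] [79 74 71]
218 [4.518e-01 1.000e-04 4.000e-02] [79 74 72]
222 [4.553e-01 3.000e-04 4.010e-02] [85 78 75]
226 [0.4594 0.0005 0.039 ] [77 71 69]
230 [0.4604 0.0006 0.0453] [93 88 83]
234 [0.4627 0.0008 0.0483] [136 135 129]
238 [0.4662 0.001  0.0485] [137 135 127]
242 [0.4704 0.0013 0.0473] [139 134 127]
246 [0.474  0.0015 0.0474] [135 132 127]
360
198 [0.4408 0.0367 0.0089] [114 110 103]
202 [0.441  0.0351 0.0215] [55 51 49]
206 [0.4411 0.0336 0.0333] [55 51 50]
210 [0.4423 0.0328 0.0407] [72 67 65]
214 [0.4458 0.0332 0.0407] [77 72 69]
218 [0.4493 0.0335 0.0409] [79 73 70]
222 [0.453  0.034  0.0403] [80 74 71]
226 [0.4564 0.0342 0.0409] [80 75 72]
230 [0.4583 0.0339 0.0452] [95 89 85]
234 [0.4606 0.0337 0.0483] [135 133 129]
238 [0.4638 0.0339 0.0492] [136 133 127]
242 [0.4678 0.0345 0.0481] [135 132 124]
246 [0.4718 0.035  0.0473] [136 133 126]
```

>>> play_rows([
  [[0,0,0],[2,4,20],0.3],
  [[0,0,0],[0,0,25],0.3],
  [[0,0,0],[0,0,25],0.3],
  [[0,0,0],[0,0,15],0.3],
  [[0,0,0],[0,0,5],0.3],
  [[0,0,0],[0,0,0],0.3],
  [[0,0,0],[0,0,0],0.3],
])

```text
t: 13.97
tcp_pos: [0.4357, 0.0044, 0.0467]
tool_rot: [-0.035, 0.999, -0.0, 0.0]
force: [-0.2, -0.0, 0.2]
finger_gap: 0.7
gripper_force: 0.0
```

>>> play_rows([
  [[0,0,0],[-2,0,0.3],0.3],
  [[0,0,0],[-2,0,0],0.3],
  [[0,0,0],[-2,0,0],0.3],
  [[0,0,0],[-2,0,0],0.3],
  [[0,0,0],[-2,0,0],0.3],
  [[0,0,0],[-1.5,0,0],0.3],
  [[0,0,0],[-1.5,0,0],0.3],
  [[0,0,0],[-1.5,0,0],0.3],
  [[0,0,0],[-1.5,0,0],0.3],
  [[0,0,0],[-1,0,0],0.3],
  [[0,0,0],[0,0,0],0.3],
])

```text
t: 14.88
tcp_pos: [0.4525, 0.0057, 0.0462]
tool_rot: [-0.035, 0.999, 0.0, -0.0]
force: [-0.4, -0.2, 0.3]
finger_gap: 0.701
gripper_force: 0.3
```

>>> play_rows([
  [[0,0,0],[-1,0,0],0.3],
  [[0,0,0],[-1,0,0],0.3],
  [[0,0,0],[0,0,0],0.3],
])

```text
t: 15.13
tcp_pos: [0.4548, 0.0057, 0.0462]
tool_rot: [-0.035, 0.999, -0.0, 0.0]
force: [-1.2, -0.0, 0.3]
finger_gap: 0.701
gripper_force: 0.2
```

>>> play_rows([
  [[0,0,0],[-0.7,0,0],0.3],
  [[0,0,0],[-0.7,0,0],0.3],
  [[0,0,0],[-0.6,0,0],0.3],
  [[0,0,0],[0,0,0],0.3],
])

```text
t: 15.47
tcp_pos: [0.4568, 0.0059, 0.0462]
tool_rot: [-0.035, 0.999, -0.0, 0.0]
force: [-0.3, 0.7, 0.0]
finger_gap: 0.7
gripper_force: 0.1
```

>>> play_rows([
  [[0,0,0],[-0.5,0,0],0.3],
  [[0,0,0],[-0.5,0,0],0.3],
  [[0,0,0],[0,0,0],0.3],
])

```text
t: 15.72
tcp_pos: [0.4575, 0.006, 0.0462]
tool_rot: [-0.035, 0.999, 0.0, -0.0]
force: [-0.1, -0.0, -0.5]
finger_gap: 0.701
gripper_force: 0.2
```

>>> play_rows([
  [[0,0,0],[-0.5,0,0],0.3],
  [[0,0,0],[-0.5,0,0],0.3],
  [[0,0,0],[0,0,0],0.3],
])

```text
t: 15.97
tcp_pos: [0.4585, 0.0061, 0.0462]
tool_rot: [-0.035, 0.999, -0.0, 0.0]
force: [-1.0, 0.8, 0.7]
finger_gap: 0.7
gripper_force: 0.3
```

>>> play_rows([
  [[0,0,0],[-0.5,0,0],0.3],
  [[0,0,0],[-0.5,0,0],0.3],
  [[0,0,0],[0,0,0],0.3],
])

```text
t: 16.22
tcp_pos: [0.4596, 0.0061, 0.0462]
tool_rot: [-0.035, 0.999, -0.0, 0.0]
force: [-1.4, 1.3, 0.3]
finger_gap: 0.693
gripper_force: 0.3
```

>>> play_rows([
  [[0,0,0],[-0.5,0,0],0.3],
  [[0,0,0],[-0.5,0,0],0.3],
  [[0,0,0],[0,0,0],0.3],
])

```text
t: 16.47
tcp_pos: [0.4606, 0.0062, 0.0462]
tool_rot: [-0.035, 0.999, -0.0, 0.0]
force: [-0.0, 0.2, 0.6]
finger_gap: 0.705
gripper_force: 0.3
```

>>> play_rows([
  [[0,0,0],[-0.5,0,0],0.3],
  [[0,0,0],[-0.5,0,0],0.3],
  [[0,0,0],[0,0,0],0.3],
])

```text
t: 16.72
tcp_pos: [0.4607, 0.0063, 0.0462]
tool_rot: [-0.035, 0.999, 0.0, -0.001]
force: [-1.9, -0.6, 1.4]
finger_gap: 0.699
gripper_force: 1.2
```

>>> play_rows([
  [[0,0,0],[-0.5,0,0],0.3],
  [[0,0,0],[-0.5,0,0],0.3],
  [[0,0,0],[0,0,0],0.3],
])

```text
t: 16.97
tcp_pos: [0.4608, 0.0065, 0.0461]
tool_rot: [-0.035, 0.999, 0.0, -0.002]
force: [-4.5, -1.4, 2.5]
finger_gap: 0.702
gripper_force: 2.4
```

```bash
python3 - <<'E'
from h import *
s=sense();print(s["tcp_pos"],s["force"],s["ft_torque"])
c=get_calibration("wrist");p,d=snapshot("wrist");np.savez("pics/w7.npz",p=p,d=d,**c)
cv2.imwrite("pics/w7.png",cv2.resize(p[180:400,100:540,::-1],None,fx=1.8,fy=1.8))
E
```

```text
[0.46081806 0.006476   0.04609195] [-4.54183703 -1.37424879  2.5098361 ] [-0.29436199  0.74841006  0.09964952]
```

>>> play_rows([
  [[0,0,0],[2,0,0],0.3],
  [[0,0,0],[4,0,0],0.3],
  [[0,0,0],[8,0,0],0.3],
  [[0,0,0],[8,0,-10],0.3],
  [[0,0,0],[0,0,-30],0.3],
  [[0,0,0],[0,0,-35],0.3],
  [[0,0,0],[0,0,-15],0.3],
  [[0,0,0],[-5,-25,0],0.3],
  [[0,0,0],[-5,-25,0],0.3],
  [[0,0,0],[0,0,0],0.3],
  [[0,0,0],[0,0,0],0.3],
])

```text
t: 17.93
tcp_pos: [0.4545, -0.0454, 0.1364]
tool_rot: [-0.034, 0.999, -0.0, 0.001]
force: [-0.5, 0.7, 0.7]
finger_gap: 0.698
gripper_force: 0.0
```

```bash
python3 - <<'E'
from h import *
s=sense();print(s["t"],s["tcp_pos"])
c=get_calibration("wrist");p,d=snapshot("wrist");np.savez("pics/w8.npz",p=p,d=d,**c);t,_=snapshot("top");np.save("pics/t8.npy",t)
a=cv2.resize(p[200:360,200:440,::-1],None,fx=2.5,fy=2.5,interpolation=cv2.INTER_CUBIC);b=cv2.resize(t[160:210,285:355,::-1],None,fx=4,fy=4,interpolation=cv2.INTER_CUBIC)
o=np.zeros((600,600,3),np.uint8);o[:400]=a;o[400:]=0;o[400:600,:280]=b;cv2.imwrite("pics/w8.png",o)
E
```

```text
17.9333 [ 0.45449168 -0.04535078  0.13643306]
```

View pics/w8.png

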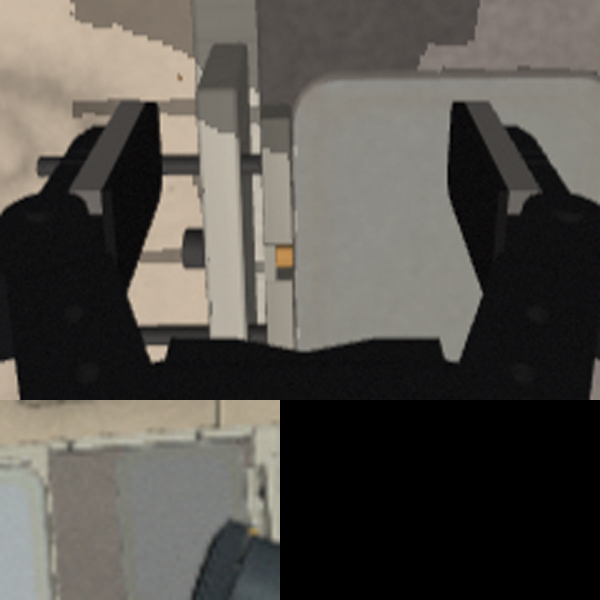

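The wrist crop shows the lid's edge (col ~295) lying parallel along the bar face with the brass pin pushed into the bar at (285,258). The top crop shows no gap at the fence. Sliding sideways could have drawn the lid a fraction of a millimetre off the stop, so I'll feel it gently from behind once more.

>>> play_rows([
  [[0,0,0],[-19,26,0],0.3],
  [[0,0,0],[-19,26,0],0.3],
  [[0,0,0],[-19,26,0],0.3],
  [[0,0,0],[-20,26,0],0.3],
  [[0,0,0],[-19,26,0],0.3],
  [[0,0,7],[0,0,0],0.3],
  [[0,0,7],[0,0,0],0.3],
  [[0,0,7],[0,0,0],0.3],
  [[0,0,7],[0,0,0],0.3],
  [[0,0,7],[0,0,0],0.3],
  [[0,0,7],[0,0,0],0.3],
  [[0,0,7],[0,0,0],0.3],
])

```text
t: 19.03
tcp_pos: [0.5392, 0.0932, 0.1355]
tool_rot: [0.385, 0.923, -0.0, -0.001]
force: [0.6, 0.2, 0.8]
finger_gap: 0.702
gripper_force: 0.0
```

>>> play_rows([
  [[0,0,7],[0,0,0],0.3],
  [[0,0,7],[0,0,0],0.3],
  [[0,0,7],[0,0,0],0.3],
  [[0,0,7],[0,0,0],0.3],
  [[0,0,7],[0,0,0],0.3],
  [[0,0,6],[0,0,0],0.3],
  [[0,0,0],[0,0,0],0.3],
  [[0,0,0],[0,0,0],0.3],
])

```text
t: 19.7
tcp_pos: [0.5396, 0.0928, 0.1357]
tool_rot: [0.681, 0.733, -0.0, -0.001]
force: [-0.8, -0.2, 1.0]
finger_gap: 0.699
gripper_force: 0.0
```

```bash
python3 - <<'E'
from h import *
s=sense();r=R.from_quat(s["tool_rot"]).as_matrix();print(s["t"],s["tcp_pos"],s["force"],np.degrees(np.arctan2(r[1,1],r[0,1])))
c=get_calibration("wrist");p,d=snapshot("wrist");f=200/np.tan(np.radians(c["vfov"]/2))
for u in(290,360):
 print(u)
 for v in range(210,262,4):
  q=np.array([(u-c["cx"])/f,(v-c["cy"])/f,1])*d[v,u];print(v,(c["xyz"]+R.from_quat(c["attitude"]).apply(q)).round(4))
E
```

```text
19.7 [0.53955924 0.09284733 0.13573022] [-0.80726007 -0.16275428  1.01629778] 4.229087500104671
290
210 [0.5137 0.0851 0.0404]
214 [0.514  0.082  0.0418]
218 [0.5141 0.0782 0.0409]
222 [0.5141 0.0743 0.04  ]
226 [0.5143 0.0709 0.0404]
230 [0.5145 0.0675 0.041 ]
234 [0.5151 0.0658 0.0456]
238 [0.5155 0.0636 0.0486]
242 [0.5158 0.0606 0.05  ]
246 [0.5157 0.0557 0.0471]
250 [0.5158 0.0519 0.0469]
254 [0.5159 0.048  0.0465]
258 [0.5162 0.0446 0.0472]
360
210 [0.5717 0.0893 0.0404]
214 [0.5721 0.0857 0.0399]
218 [0.5723 0.0826 0.0413]
222 [0.5729 0.0785 0.0397]
226 [0.5733 0.0751 0.0401]
230 [0.5736 0.0717 0.0406]
234 [0.573  0.0703 0.0461]
238 [0.573  0.0679 0.0487]
242 [0.5731 0.0651 0.0504]
246 [0.5742 0.0595 0.0461]
250 [0.5743 0.0567 0.0479]
254 [0.5748 0.0526 0.0471]
258 [0.5752 0.0489 0.0471]
```

>>> play_rows([
  [[0,0,0.2],[0,0,20],0.3],
  [[0,0,0],[0,0,25],0.3],
  [[0,0,0],[0,0,25],0.3],
  [[0,0,0],[0,0,14],0.3],
  [[0,0,0],[0,0,5],0.3],
  [[0,0,0],[-3,0,0],0.3],
  [[0,0,0],[-3,0,0],0.3],
  [[0,0,0],[-3,0,0],0.3],
  [[0,0,0],[-2,0,0],0.3],
  [[0,0,0],[-1,0,0],0.3],
  [[0,0,0],[0,0,0],0.3],
])

```text
t: 20.67
tcp_pos: [0.542, 0.0796, 0.048]
tool_rot: [0.683, 0.73, 0.001, 0.001]
force: [-0.4, -0.3, 0.4]
finger_gap: 0.701
gripper_force: 0.0
```

>>> play_rows([
  [[0,0,0],[-0.5,0,0],0.3],
  [[0,0,0],[-0.5,0,0],0.3],
  [[0,0,0],[-0.5,0,0],0.3],
  [[0,0,0],[0,0,0],0.3],
])

```text
t: 21.0
tcp_pos: [0.5416, 0.0789, 0.0474]
tool_rot: [0.683, 0.73, 0.0, -0.0]
force: [-0.4, 1.5, 1.4]
finger_gap: 0.705
gripper_force: 0.7
```

>>> play_rows([
  [[0,0,0],[-0.5,0,0],0.3],
  [[0,0,0],[-0.5,0,0],0.3],
  [[0,0,0],[0,0,0],0.3],
])

```text
t: 21.25
tcp_pos: [0.5416, 0.0785, 0.0473]
tool_rot: [0.683, 0.73, 0.001, -0.0]
force: [0.6, 5.8, 1.3]
finger_gap: 0.705
gripper_force: 2.7
```

>>> play_rows([
  [[0,0,0],[-0.5,0,0],0.3],
  [[0,0,0],[0,0,0],0.3],
  [[0,0,0],[0,0,0],0.3],
])

```text
t: 21.5
tcp_pos: [0.5416, 0.0784, 0.0473]
tool_rot: [0.683, 0.73, 0.001, -0.0]
force: [0.0, 7.6, 2.4]
finger_gap: 0.697
gripper_force: 3.5
```

>>> play_rows([
  [[0,0,0],[2,0,0],0.3],
  [[0,0,0],[4,0,0],0.3],
  [[0,0,0],[7,0,0],0.3],
  [[0,0,0],[0,0,-15],0.3],
  [[0,0,0],[0,0,-35],0.3],
  [[0,0,0],[0,0,-35],0.3],
  [[0,0,0],[25,0,-20],0.3],
  [[0,0,0],[35,0,0],0.3],
  [[0,0,0],[35,0,0],0.3],
  [[0,0,0],[30,0,0],0.3],
  [[0,0,0],[20,0,0],0.3],
  [[0,0,0],[0,0,0],0.3],
])

```text
t: 22.5
tcp_pos: [0.5302, 0.2386, 0.1523]
tool_rot: [0.682, 0.732, 0.001, -0.0]
force: [0.2, -0.0, -0.0]
finger_gap: 0.7
gripper_force: 0.0
```

```bash
python3 - <<'E'
from h import *
s=sense();print(s["t"],s["tcp_pos"],s["force"])
t,d=snapshot("top");c=get_calibration("top");g=cv2.cvtColor(t,cv2.COLOR_RGB2GRAY).astype(int)
t0=np.load("pics/top0.npz")["p"];g0=cv2.cvtColor(t0,cv2.COLOR_RGB2GRAY).astype(int)
print("across fence side (rows 164-180) cols 315,325,335");
for u in(315,325,335):print(g[164:182,u],g0[164:182,u])
print("along, rows 180,195,210, cols 300-356")
for v in(180,195,210):print(g[v,300:356],ray(c,[[348,v]],.0485).round(4))
# predicted lid outline from tail contact / fence
E
```

```text
22.5 [0.53024406 0.23860313 0.15226124] [ 0.22950792 -0.04849249 -0.00414097]
across fence side (rows 164-180) cols 315,325,335
[165 166 171 169 168 170 182 128 109 124 120 123 127 127 125 125 124 128] [152 157 157 158 156 160 166 119  97 110 109 109 112 112 109 108 114 111]
[166 163 165 138 154 176 130 112 127 124 124 126 126 126 125 126 126 129] [158 154 157 132 144 166 123  99 109 110 110 110 110 110 111 107 111 110]
[164 166 144 145 133 123 140 135 124 128 125 127 124 129 126 125 128 129] [152 155 132 136 125 114 104 105 108 110 109 109 110 110 113 109 111 112]
along, rows 180,195,210, cols 300-356
[114 119 120 119 120 120 121 120 119 119 116 116 116 117 125 124 123 126
 129 127 126 125 126 130 128 126 127 125 128 129 126 126 125 127 128 128
 126 127 129 129 127 126 126 127 126 121 120 164 159 143 112 110 178 176
 171 154] [[ 0.5885 -0.0484  0.0485]]
[115 116 115 114 116 117 114 117 117 117 117 118 117 118 116 111 122 125
 125 128 126 128 126 125 128 124 126 127 123 124 128 126 125 124 127 126
 127 127 127 129 130 123 129 126 126 124 124 126 154 154 159 150 104 177
 175 170] [[ 0.5369 -0.048   0.0485]]
[113 113 113 115 114 114 116 114 113 114 116 114 115 113 114 109 105 123
 124 125 123 126 125 126 125 125 126 126 127 126 124 125 124 125 126 127
 124 122 123 124 125 123 124 126 126 123 121 111  87 100 107 136 163 100
 159 178] [[ 0.4857 -0.0476  0.0485]]
```

```bash
python3 -c "
from station import *
print(sign_off())"
```

```text
the job is handed in; nothing more can be done
None
```

The job is handed in: the top lid lies flat and square in the corner, pushed home against the end stop (peak about 14 N) and then against the side fence (about 5 N). I then checked it once more at the stop with about 8 N. The lids below looked unmoved in the pictures, and the run took 22.5 s.

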